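Seat the gouache pots, lightest first

ROBOT

A 7-joint arm with a two-finger parallel gripper is mounted at the origin on the work surface. World frame = base frame: x ahead of the robot, y to its left, z up, the work surface at z = 0. Lengths are in m, angles in rad, forces in N, time in s.
With the tool pointing down it reaches from about 0.4 to 0.85 m from the base axis. Payload 4.5 kg.
Tool frame: the origin (TCP) lies midway between the tips of the shut fingers; the grasp point (between the pads) lies 19 mm behind it; z points along the fingers, y is the direction in which the jaws open and shut (so a half turn about z gives the same grasp; the last joint's range is limited). The gripper opens to 88 mm and grips with 3 to 60 N. Pads are 18 mm wide; open, the fingers measure 123 mm over their backs; the gripper's body (75 mm by 187 mm) begins 45 mm behind the grasp point.
Start: joints at [1.304, 0.689, -0.195, 1.565, 0.157, 0.902, -0.215], TCP at [0.185, -0.597, 0.239] pointing down, gripper open.
Joint ranges: [-3.01, 3.01], [-0.46, 2.08], [-1.47, 1.51], [0.13, 2.56], [-1, 4.14], [0.04, 2.09], [-2.66, 2.66]. Speed limits (rad/s): [2.57, 2.57, 3.14, 3.14, 3.14, 3.14, 3.14].

INTERFACE

Orientations are given as a unit quaternion [x, y, z, w].
In Python, from plant import r gives the robot as it stands. The module is installed in compiled form; this text tells all that it offers.
- The arm moves only by the tool carry_out, never from a script. Its argument "commands" is a list of rows, each a list of 6 numbers: the shift along the tool's x, y, z in m, then the turn, a rotation vector about the tool's x, y, z in degrees. In form: [[dx, dy, dz, wx, wy, wz], ...]. A call has 1 to 12 rows; each row is the pose to reach, as a shift and turn from the pose commanded when the call began, along the tool's axes at that moment; what a row does not reach only later rows make up. A row lasts 1/10 s, in which the tool goes at most 50 mm and 8.59 degrees, less where a joint would pass 70% of its speed; a pose out of reach is approached as far as the arm can. A call with a gripper value outside its range is refused whole. "fingers" is the closure in counts, from 0 (fully open) to 255 (shut), set as the call begins (left out, the last holds). The fingers move at their own pace and stop on an object; "grip_force" is the grip in N (left out, the last holds). Time passes only in rows, so rows that repeat a pose let the fingers close. It gives the time, the measured TCP pose, the force and the opening at its end, in the units of the state.
- r.get_state(): the state, without advancing time (a new reading comes with each control period).
- r.snapshot(name): name is "scene" or "top" or "wrist"; returns a dict with "img" (420x560x3 uint8, blue, green, red), "intrinsics" (3x3 intrinsics, pixels), "extrinsics" (4x4, takes a point from camera to world coordinates); the wrist camera has in their place "tool_from_camera" (4x4, takes a point from camera to tool coordinates, whose origin is the TCP and whose axes are the flange's). Camera axes: x right, y down, z forward; pixel columns grow to the right and rows downward; lengths in m; the calibration is good to about 2 mm. A picture is of the moment at which its call begins: read the wrist's pose just before it. There is no depth.
- r.finish_job(): hands the job in, once; it reports no verdict.
Trained networks look in a picture, given as the dict that the camera call returned (one of the last four; its "shot" number tells which), for a name from the list of things; names that differ only in an ending like _2 or _b are one class to them, and where a whole thing is asked for, a point or a joint stands for the part that bears it (a point fixed in the world has none). Each returns a list of dicts, best first, with "p" (0 to 1); they miss things now and then, are a little off and sometimes report something else, mostly with a low value. They report only what shows in the picture. A call takes as long as a camera call.
- r.spot_in(picture, label): "xyz" ([x, y, z] in m, in world coordinates, good to about 4 mm: the middle of the surface that is visible of it).
- r.spot_point(picture, label): "xyz" ([x, y, z] in m, in world coordinates, good to about 4 mm: a listed point, or the origin of a listed thing).
The state is a dict: "clock": time; "q": joint angles; "qd": joint speeds; "joint_torque": joint torques, N m; "tool_pos": TCP position; "eef_rot": TCP orientation; "contact_force": force on the tool from outside, world axes, zero at the start; "moment": the same for the moment, N m; "opening": opening from 0.0 (shut) to 1.0 (fully open).
Only numpy, scipy, OpenCV 4.12 (cv2) and the standard library are available. Lean on these libraries where they do the work, as an engineer would, in place of code of your own. Each camera call takes 0.05 s, during which the arm holds its last target.

TASK

Four colour pots stand up out of the gouache box: press the white one down until it is fully home, level with the other pots, then the yellow one, then the red one, in that order. Leave the blue pot standing up as it is, as it is to be replaced. Do not pull any pot up, and do not pick up or shift the things lying on and around the box.

Things in the scene. Friction and masses are not known exactly. Their poses are not given: they have to be found in the camera images.
- paint_box: open black gouache box, fixed; 180 mm (x) by 234 mm (y), rim 46 mm high. Origin: centre of its underside on the table, z up. Holds 12 square pots, 3 rows along x by 4 along y, 54 mm apart, with flat hard 50 mm square lids; a home lid lies 50 mm above the table. White, yellow, red and blue stand up, in places that vary; the other eight (green, olive, violet, lilac, brown, turquoise, black, grey) are home
- pot_white_top (a point): centre of the top face of the white pot's flat lid (50 x 50 mm); it stands 59 to 62 mm above the table at the start, 50 mm when the pot is fully home
- pot_white (a joint): how far the white pot is pushed down, m: 0 = lid 62 mm above the table, 0.012 = fully home against its stop (lid at 50 mm); starts at 0 to 0.003, negative = pulled up. Tight sliding fit: slides straight down under about 4 N and stays where it is left, no spring
- pot_yellow_top (a point): centre of the top face of the yellow pot's flat lid (50 x 50 mm); it stands 59 to 62 mm above the table at the start, 50 mm when the pot is fully home
- pot_yellow (a joint): how far the yellow pot is pushed down, m: 0 = lid 62 mm above the table, 0.012 = fully home against its stop (lid at 50 mm); starts at 0 to 0.003, negative = pulled up. Tight sliding fit: slides straight down under about 4 N and stays where it is left, no spring
- pot_red_top (a point): centre of the top face of the red pot's flat lid (50 x 50 mm); it stands 59 to 62 mm above the table at the start, 50 mm when the pot is fully home
- pot_red (a joint): how far the red pot is pushed down, m: 0 = lid 62 mm above the table, 0.012 = fully home against its stop (lid at 50 mm); starts at 0 to 0.003, negative = pulled up. Tight sliding fit: slides straight down under about 4 N and stays where it is left, no spring
- pot_blue_top (a point): centre of the top face of the blue pot's flat lid (50 x 50 mm); it stands 59 to 62 mm above the table at the start, 50 mm when the pot is fully home
- pot_blue (a joint): how far the blue pot is pushed down, m: 0 = lid 62 mm above the table, 0.012 = fully home against its stop (lid at 50 mm); starts at 0 to 0.003, negative = pulled up. Tight sliding fit: slides straight down under about 4 N and stays where it is left, no spring
- dipper: small open aluminium cup, 36 mm wide, 24 mm tall, standing on one of the level pots in the paint box; loose, to be left alone. Origin at its underside centre
- eraser: grey eraser block 38 x 20 x 12 mm lying on one of the level pots in the paint box; loose, to be left alone. Origin at its underside centre
- brush: wooden paint brush 200 mm long lying on the table along the near side of the paint box; loose, to be left alone. Origin at its underside, its length along x with the handle towards -x
- knife: palette knife with dark handle, 200 mm long, lying on the table to the right; loose, to be left alone. Origin at its underside, its length along x with the handle towards -x
- jar: lidded glass jar 70 mm wide, 85 mm tall, on the left; loose, to be left alone. Origin at its underside centre
- pencil_pot: steel pot 76 mm wide, 100 mm tall, with pencils up to 170 mm high, far left; loose, to be left alone. Origin at its underside centre
- varnish: amber bottle 52 mm wide, 120 mm tall, far right; loose, to be left alone. Origin at its underside centre
- cone: white plaster cone 80 mm wide, 110 mm tall, near right; loose, to be left alone. Origin at its underside centre

How it is judged:
On the way, in this order (a step that is already met when the one before it is completed fails the run):
1. the white pot is pressed home (value of joint pot_white above 0.0105 m), for 0.2 s.
2. the yellow pot is pressed home (value of joint pot_yellow above 0.0105 m), for 0.2 s.
3. the red pot is pressed home (value of joint pot_red above 0.0105 m), for 0.2 s.
At the end, for the whole second after the job is handed in: The white, yellow and red pots are home (pushed in at least 10.5 of 12 mm), the blue one still stands up (pushed in less than 6 mm), the dipper and eraser lie within 15 mm and the other loose things within 30 mm of where they were (value of joint each of pot_white, pot_yellow, pot_red above 0.0105 m and value of joint pot_blue between -0.004 and 0.006 m and distance of each of dipper, eraser from where it was at the start of the episode below 0.015 m and distance of each of brush, knife, jar, pencil_pot, varnish, cone from where it was at the start of the episode below 0.03 m); the robot touches nothing.
It fails at once if the yellow pot is pushed before the white one is home (value of joint pot_yellow above 0.006 m and not (value of joint pot_white above 0.0105 m)).
It fails at once if the red pot is pushed before the white and yellow ones are home (value of joint pot_red above 0.006 m and (not (value of joint pot_white above 0.0105 m) or not (value of joint pot_yellow above 0.0105 m))).
It fails at once if the blue pot is pushed down (value of joint pot_blue above 0.006 m).
It fails at once if a pot is pulled up by more than 4 mm (value of joint any of pot_white, pot_yellow, pot_red, pot_blue below -0.004 m).
It fails at once if the dipper or eraser is moved or lifted by more than 15 mm, or another loose thing by more than 30 mm (distance of any of dipper, eraser from where it was at the start of the episode above 0.015 m or distance of any of brush, knife, jar, pencil_pot, varnish, cone from where it was at the start of the episode above 0.03 m).
It also fails if it takes over 40 s, if anything falls off the work surface, if the arm or the gripper's body presses on something with over 40 N, if the wrist force passes 120 N, or if a joint passes its speed limit or range.

## Working session

There is one attempt and no reset: what is moved stays moved. The work goes in short steps, Python scripts to look and compute and a tool call to move; the robot and the scene stay as the last step left them, time stands still between calls to the robot, and variables do not carry over. Pictures are saved under pics/ and viewed, and the job is handed in when it is done.

Besides the shell and the picture viewer there is one more tool, called after "Emit:" in YAML: its name, and indented under it one key for each argument. carry_out: Moves the arm, as the interface text tells. Its arguments: {"type":"object","properties":{"commands":{"type":"array","items":{"type":"array","items":{"type":"number"}}},"fingers":{"type":"number"},"grip_force":{"type":"number"}},"required":["commands"]}

```bash
mkdir -p pics; python3 - <<'E'
from plant import r
import cv2,numpy as np
s=r.get_state()
for k in s: print(k,np.round(s[k],4))
for n in ["top","scene"]:
    p=r.snapshot(n); cv2.imwrite(f"pics/{n}0.png",p["img"])
    print(n,np.round(p["intrinsics"],1).tolist(),np.round(p["extrinsics"],3).tolist())
    for l in ["paint_box","pot_white_top","pot_yellow_top","pot_red_top","pot_blue_top","dipper","eraser","cone","varnish","jar","pencil_pot"]:
        print(l,[(np.round(d["xyz"],4).tolist(),round(d["p"],2)) for d in r.spot_point(p,l)[:2]])
E
```

```text
clock 0.0
q [ 1.3038  0.69   -0.1945  1.5664  0.1573  0.9025 -0.2151]
qd [-0.0004  0.0008  0.0004  0.0004  0.0014  0.0001 -0.0002]
joint_torque [ 1.00000e-04 -5.27565e+01 -1.26660e+00 -1.53431e+01 -5.26000e-02
  6.40000e-03  1.00000e-04]
tool_pos [ 0.1849 -0.5963  0.2379]
eef_rot [ 9.887e-01  1.499e-01 -2.000e-04 -9.000e-04]
contact_force [0.5927 0.6536 0.949 ]
moment [0.0023 0.0015 0.0015]
opening 0.9974
top [[386.1, 0.0, 279.8], [0.0, 386.1, 205.3], [0.0, 0.0, 1.0]] [[-0.023, -0.998, 0.051, 0.446], [-1.0, 0.024, 0.021, -0.012], [-0.022, -0.051, -0.998, 0.979], [0.0, 0.0, 0.0, 1.0]]
paint_box [([0.5767, -0.0884, 0.0031], 0.93), ([0.5098, 0.4037, -0.0021], 0.52)]
pot_white_top [([0.6035, -0.1638, 0.064], 0.57)]
pot_yellow_top [([0.5475, -0.1766, 0.06], 0.79)]
pot_red_top [([0.5863, -0.1074, 0.0574], 0.58)]
pot_blue_top [([0.5566, -0.0072, 0.0596], 0.84)]
dipper [([0.4981, -0.0191, 0.05], 0.47)]
eraser [([0.6566, -0.1472, 0.0481], 0.62)]
cone [([0.2958, -0.3679, -0.001], 0.79), ([0.4869, -0.3624, 0.0037], 0.26)]
varnish [([0.6685, -0.3345, 0.0011], 0.65)]
jar [([0.508, 0.4035, -0.0012], 0.84)]
pencil_pot [([0.6341, 0.3626, 0.0039], 0.56)]
scene [[441.9, 0.0, 277.9], [0.0, 441.9, 206.2], [0.0, 0.0, 1.0]] [[0.418, 0.561, -0.714, 1.21], [0.909, -0.254, 0.332, -0.363], [0.005, -0.788, -0.616, 0.722], [0.0, 0.0, 0.0, 1.0]]
paint_box [([0.5791, -0.088, -0.0019], 0.61)]
pot_white_top [([0.5969, -0.1675, 0.0628], 0.94)]
pot_yellow_top [([0.5531, -0.1747, 0.0565], 0.85)]
pot_red_top [([0.5826, -0.1136, 0.0653], 0.58)]
pot_blue_top [([0.5553, -0.0075, 0.059], 0.69), ([0.6342, 0.3645, 0.0002], 0.49)]
dipper [([0.4992, -0.0198, 0.0494], 0.74)]
eraser [([0.6516, -0.1514, 0.0483], 0.61)]
cone [([0.2886, -0.3613, -0.0029], 0.91)]
varnish [([0.6727, -0.3375, 0.0018], 0.94)]
jar [([0.508, 0.4023, 0.0013], 0.9), ([0.5491, -0.1758, 0.0523], 0.46)]
pencil_pot [([0.6348, 0.3613, 0.0012], 0.76), ([0.574, -0.0845, -0.0013], 0.54)]
```

View pics/top0.png

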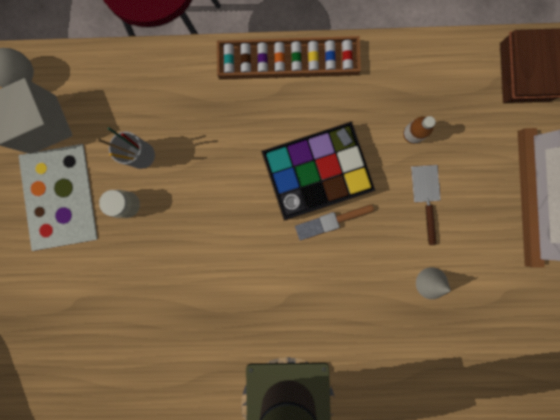

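View pics/scene0.png

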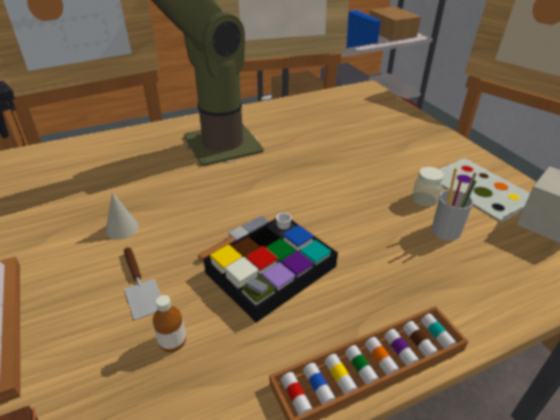

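The top view shows the box with white at about (350,158), red (328,166), blue (286,180) and yellow (358,181). The eraser lies on the olive pot at (344,136), and the dipper stands on the pot at (291,201). Next I fit the box pose from the lid pixels.

```bash
cat > h.py <<'E'
import cv2,numpy as np
from scipy.optimize import least_squares
from scipy.spatial.transform import Rotation as R
def ray(p,u,v,z):
    K=p["intrinsics"];T=np.array(p["extrinsics"]);d=T[:3,:3]@np.linalg.inv(K)@[u,v,1];o=T[:3,3]
    return o+d*(z-o[2])/d[2]
E
python3 - <<'E'
from plant import r
from h import *
out={}
for n,seeds in {"top":dict(w=(350,158),r=(328,166),b=(286,180),y=(358,181),g=(307,173),v=(299,152),t=(278,159),l=(321,145)),
          "scene":dict(w=(242,272),r=(261,258),b=(298,237),y=(227,258),g=(282,248),v=(297,263),t=(317,251),l=(278,275))}.items():
    p=r.snapshot(n); im=p["img"]; hsv=cv2.cvtColor(im,cv2.COLOR_BGR2HSV)
    for k,s in seeds.items():
        m=np.zeros((422,562),np.uint8)
        cv2.floodFill(im.copy(),m,s,0,(14,)*3,(14,)*3,4|cv2.FLOODFILL_FIXED_RANGE|cv2.FLOODFILL_MASK_ONLY|(255<<8))
        c=cv2.moments(m[1:-1,1:-1],True); u,v=c["m10"]/c["m00"],c["m01"]/c["m00"]
        z=.0605 if k in "wrby" else .05
        out[n,k]=ray(p,u,v,z)[:2]; print(n,k,c["m00"],round(u,1),round(v,1),np.round(out[n,k],4))
# grid: ix (row along x) iy; frame guess: far row +x
g=dict(w=(0,-1.5),r=(0,-.5),g=(0,.5),b=(0,1.5),y=(-1,-1.5),t=(1,1.5),v=(1,.5),l=(1,-.5))
def f(q,ks):
    c,s=np.cos(q[2]),np.sin(q[2]);return {k:np.array([q[0]+.054*(c*g[k[1]][0]-s*g[k[1]][1]),q[1]+.054*(s*g[k[1]][0]+c*g[k[1]][1])]) for k in ks}
for sel in (("top",),("scene",),("top","scene")):
    ks=[k for k in out if k[0] in sel]
    S=least_squares(lambda q:np.concatenate([f(q,ks)[k]-out[k] for k in ks]),[.577,-.088,-.3],loss="soft_l1",f_scale=.003)
    print(sel,np.round(S.x,4),np.degrees(S.x[2]),"res mm",np.round(S.fun*1e3,1))
P=f(S.x,[("a",k) for k in g]); print({k[1]:np.round(v,4).tolist() for k,v in P.items()})
s=r.get_state();M=R.from_quat(s["eef_rot"]).as_matrix();print(M.round(3),s["tool_pos"])
yaw=np.degrees(np.arctan2(M[1,1],M[0,1]));print("tool y dir",yaw)
E
```

```text
top w 347.0 349.7 158.8 [ 0.6002 -0.1624]
top r 348.0 328.1 166.0 [ 0.5845 -0.1105]
top b 336.0 285.5 180.0 [ 0.5533 -0.008 ]
top y 344.0 356.6 180.4 [ 0.5482 -0.1771]
top g 336.0 307.2 173.4 [ 0.5693 -0.0608]
top v 350.0 299.7 152.5 [ 0.6207 -0.0439]
top t 329.0 278.6 159.4 [0.6051 0.0076]
top l 328.0 320.6 145.6 [ 0.6362 -0.095 ]
scene w 321.0 241.4 268.4 [ 0.6016 -0.1622]
scene r 302.0 261.5 257.1 [ 0.5886 -0.1117]
scene b 243.0 298.1 234.8 [ 0.5572 -0.0092]
scene y 294.0 225.9 255.3 [ 0.5523 -0.1786]
scene g 256.0 280.8 248.7 [ 0.5722 -0.0589]
scene v 327.0 297.4 262.1 [ 0.624  -0.0443]
scene t 268.0 315.6 250.5 [0.6087 0.008 ]
scene l 344.0 278.4 274.1 [ 0.6386 -0.0953]
('top',) [ 0.5768 -0.0851  0.2924] 16.752479157285727 res mm [-0.1 -0.3  0.1 -0.5  0.1  0.4  0.2 -1.1 -0.3  1.5 -0.   0.2  0.1  0.4
  0.1 -0.5]
('scene',) [ 0.58   -0.0854  0.2907] 16.6557166497699 res mm [ 1.6 -0.8 -0.9  0.5 -0.4  1.4 -0.9  0.1  0.  -0.6 -0.   0.2 -0.2 -0.3
  0.9 -0.5]
('top', 'scene') [ 0.5783 -0.0853  0.2912] 16.68495812972386 res mm [ 1.3 -0.4  1.6 -0.6  1.7  0.3  1.6 -1.2  1.3  1.4  1.6  0.   1.7  0.3
  1.6 -0.6 -0.  -0.6 -2.5  0.6 -2.1  1.5 -2.5  0.2 -1.7 -0.5 -1.7  0.4
 -1.9 -0.2 -0.8 -0.3]
{'w': [0.6015, -0.1628], 'r': [0.586, -0.1111], 'g': [0.5705, -0.0594], 'b': [0.555, -0.0077], 'y': [0.5498, -0.1783], 't': [0.6068, 0.0078], 'v': [0.6223, -0.0439], 'l': [0.6378, -0.0956]}
[[ 0.955  0.296  0.   ]
 [ 0.296 -0.955  0.   ]
 [ 0.     0.    -1.   ]] [ 0.18523104 -0.59691466  0.23873014]
tool y dir -72.76326919814416
```

Emit:
carry_out:
  commands:
    - [0.011,-0.006,0,0,0,0]
    - [0.037,-0.02,0,0,0,0]
    - [0.079,-0.044,0,0,0,0]
    - [0.121,-0.067,0,0,0,0]
    - [0.163,-0.09,0,0,0,0]
    - [0.205,-0.114,0,0,0,0]
    - [0.247,-0.137,0,0,0,0]
    - [0.289,-0.16,0,0,0,0]
    - [0.331,-0.183,0,0,0,0]
    - [0.373,-0.207,0,0,0,0]
    - [0.41,-0.227,0,0,0,0]
    - [0.44,-0.244,0,0,0,0]
  fingers: 255
  grip_force: 20

```text
clock: 2.5
tool_pos: [0.5352, -0.2295, 0.2389]
eef_rot: [0.988, 0.152, 0.001, -0.001]
contact_force: [1.1, -0.8, 0.4]
opening: 0.006
```

```bash
cat > st.py <<'E'
from plant import r
from h import *
s=r.get_state();M=R.from_quat(s["eef_rot"]).as_matrix()
print(round(s["clock"],2),np.round(s["tool_pos"],4),np.round(s["contact_force"],1),s["opening"],"tilt",np.degrees(np.arccos(-M[2,2])).round(2),"yaw",np.degrees(np.arctan2(M[1,1],M[0,1])).round(2))
for k,t in dict(w=(.6015,-.1628,.1),y=(.5498,-.1783,.1),r=(.586,-.1111,.1)).items(): print(k,np.round(M.T@(np.array(t)-s["tool_pos"]),4))
E
python3 st.py
```

```text
2.5 [ 0.5352 -0.2295  0.2389] [ 1.1 -0.8  0.4] 0.005984336934666906 tilt 0.1 yaw -72.57
w [ 0.083  -0.0436  0.1391]
y [ 0.0291 -0.0443  0.139 ]
r [ 0.0837 -0.0976  0.1391]
```

Emit:
carry_out:
  commands:
    - [0.03,-0.016,0.02,0,0,0]
    - [0.06,-0.031,0.05,0,0,0]
    - [0.083,-0.044,0.085,0,0,0]
    - [0.083,-0.044,0.12,0,0,0]
    - [0.083,-0.044,0.139,0,0,0]
    - [0.083,-0.044,0.139,0,0,0]
    - [0.083,-0.044,0.139,0,0,0]

```text
clock: 3.2
tool_pos: [0.5996, -0.1663, 0.1002]
eef_rot: [0.989, 0.15, 0.0, -0.0]
contact_force: [0.4, -0.3, 0.6]
opening: 0.006
```

```bash
python3 st.py; python3 - <<'E'
from plant import r
from h import *
s=r.get_state();M=R.from_quat(s["eef_rot"]).as_matrix()
p=r.snapshot("wrist");im=p["img"].copy();T=np.array(p["tool_from_camera"]);K=np.array(p["intrinsics"])
def pr(w):
    c=np.linalg.inv(T)@np.append(M.T@(np.array(w)-s["tool_pos"]),1);u=K@c[:3];return tuple(int(a) for a in u[:2]/u[2])
for t in [(.6015,-.1628,.0605),(.5498,-.1783,.0605),(.586,-.1111,.0605),tuple(s["tool_pos"])]:
    print(pr(t));cv2.drawMarker(im,pr(t),(255,0,255),0,20,2)
cv2.imwrite("pics/wr1.png",im)
q=r.snapshot("scene");cv2.imwrite("pics/sc1.png",cv2.resize(q["img"][150:350,150:400],None,fx=3,fy=3))
E
```

```text
3.2 [ 0.5996 -0.1663  0.1002] [ 0.4 -0.3  0.6] 0.006075998289788084 tilt 0.02 yaw -72.74
w [ 0.0028 -0.0028  0.0002]
y [-0.0512 -0.0034  0.0002]
r [ 0.0034 -0.0568  0.0002]
(274, 231)
(274, 305)
(189, 230)
(279, 263)
```

View pics/wr1.png

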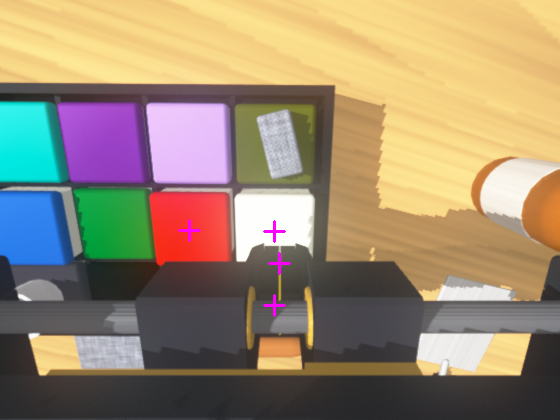

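View pics/sc1.png

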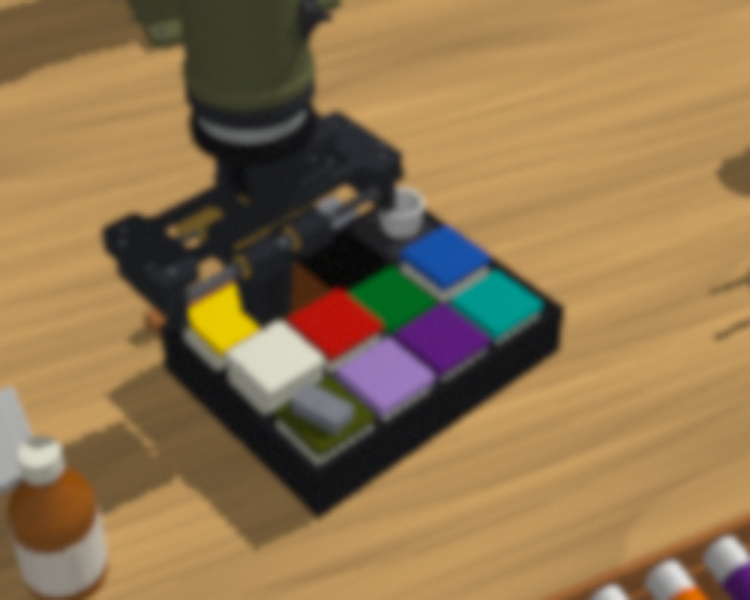

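The wrist picture agrees with the fit: the white lid is centred at about (275,231), right under its marker, and red at (190,230). Now I descend on white.

Emit:
carry_out:
  commands:
    - [0.003,-0.003,0.015,0,0,0]
    - [0.003,-0.003,0.03,0,0,0]
    - [0.003,-0.003,0.036,0,0,0]
    - [0.003,-0.003,0.039,0,0,0]
    - [0.003,-0.003,0.042,0,0,0]
    - [0.003,-0.003,0.045,0,0,0]
    - [0.003,-0.003,0.048,0,0,0]
    - [0.003,-0.003,0.049,0,0,0]
    - [0.003,-0.003,0.049,0,0,0]

```text
clock: 4.2
tool_pos: [0.6019, -0.1636, 0.0506]
eef_rot: [0.989, 0.15, 0.001, 0.0]
contact_force: [-0.5, 0.0, 0.8]
opening: 0.003
```

```bash
python3 st.py
```

```text
4.2 [ 0.6019 -0.1636  0.0506] [-0.5  0.   0.8] 0.0030977682026585105 tilt 0.08 yaw -72.77
w [-0.0001 -0.0008 -0.0494]
y [-0.0541 -0.0013 -0.0494]
r [ 0.0004 -0.0548 -0.0494]
```

Emit:
carry_out:
  commands:
    - [0,0,0.001,0,0,0]
    - [0,0,0.002,0,0,0]
    - [0,0,0.003,0,0,0]

```text
clock: 4.5
tool_pos: [0.6023, -0.1638, 0.0503]
eef_rot: [0.989, 0.15, 0.001, 0.001]
contact_force: [-6.5, 2.0, 26.2]
opening: 0.002
```

```bash
python3 st.py; python3 - <<'E'
from plant import r
from h import *
q=r.snapshot("scene");cv2.imwrite("pics/sc2.png",cv2.resize(q["img"][150:350,150:400],None,fx=3,fy=3))
E
```

```text
4.5 [ 0.6023 -0.1638  0.0503] [-6.5  2.  26.2] 0.002452596471392194 tilt 0.15 yaw -72.79
w [-0.0004 -0.0011 -0.0497]
y [-0.0544 -0.0016 -0.0498]
r [ 0.0001 -0.055  -0.0498]
```

View pics/sc2.png

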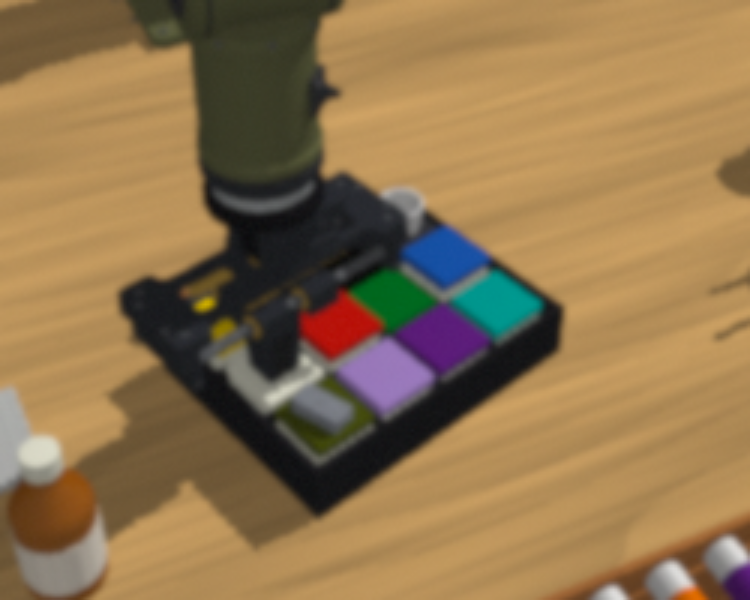

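White hit a hard stop at z≈0.050 with 26 N, and the picture shows it level with the pots around it. I lift off and go over to yellow.

Emit:
carry_out:
  commands:
    - [0,0,-0.01,0,0,0]
    - [0,0,-0.03,0,0,0]
    - [-0.015,0,-0.042,0,0,0]
    - [-0.04,-0.001,-0.042,0,0,0]
    - [-0.054,-0.001,-0.042,0,0,0]
    - [-0.054,-0.001,-0.042,0,0,0]
    - [-0.054,-0.001,-0.042,0,0,0]

```text
clock: 5.25
tool_pos: [0.5507, -0.1784, 0.0899]
eef_rot: [0.989, 0.15, 0.001, 0.0]
contact_force: [0.1, -0.2, 0.1]
opening: 0.001
```

```bash
python3 st.py; python3 - <<'E'
from plant import r
from h import *
q=r.snapshot("scene");cv2.imwrite("pics/sc3.png",cv2.resize(q["img"][150:350,150:400],None,fx=3,fy=3))
E
```

```text
5.25 [ 0.5507 -0.1784  0.0899] [ 0.1 -0.2  0.1] 0.0014904771729905054 tilt 0.11 yaw -72.78
w [ 0.0532  0.0001 -0.01  ]
y [-0.0008 -0.0004 -0.0101]
r [ 0.0537 -0.0538 -0.01  ]
```

View pics/sc3.png

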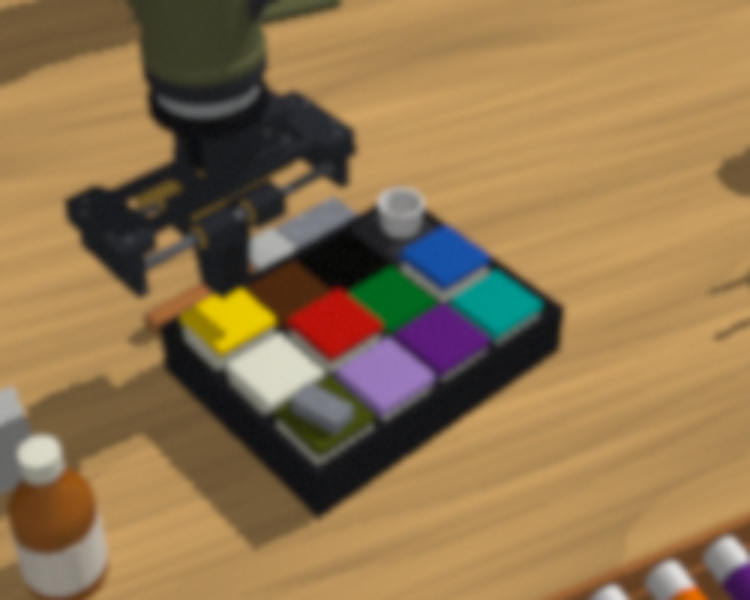

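White is down at (275,370) and level. The gripper is over yellow at (230,320), which still stands up. Pressing yellow.

Emit:
carry_out:
  commands:
    - [-0.001,0,0.012,0,0,0]
    - [-0.001,0,0.022,0,0,0]
    - [-0.001,0,0.027,0,0,0]
    - [-0.001,0,0.03,0,0,0]
    - [-0.001,0,0.033,0,0,0]
    - [-0.001,0,0.036,0,0,0]
    - [-0.001,0,0.039,0,0,0]
    - [-0.001,0,0.04,0,0,0]
    - [-0.001,0,0.041,0,0,0]
    - [-0.001,0,0.042,0,0,0]

```text
clock: 6.3
tool_pos: [0.5482, -0.1781, 0.0502]
eef_rot: [0.989, 0.15, -0.0, 0.0]
contact_force: [-8.3, 4.5, 33.6]
opening: 0.006
```

Emit:
carry_out:
  commands:
    - [0,0,-0.01,0,0,0]
    - [0,0,-0.03,0,0,0]
    - [0.015,-0.015,-0.042,0,0,0]
    - [0.04,-0.04,-0.042,0,0,0]
    - [0.055,-0.054,-0.042,0,0,0]
    - [0.055,-0.054,-0.042,0,0,0]
    - [0.055,-0.054,-0.042,0,0,0]

```text
clock: 7.0
tool_pos: [0.5851, -0.1114, 0.0895]
eef_rot: [0.989, 0.15, 0.0, 0.001]
contact_force: [-0.7, -0.2, -0.6]
opening: 0.008
```

```bash
python3 st.py; python3 - <<'E'
from plant import r
from h import *
q=r.snapshot("scene");cv2.imwrite("pics/sc4.png",cv2.resize(q["img"][150:350,150:400],None,fx=3,fy=3))
E
```

```text
7.0 [ 0.5851 -0.1114  0.0895] [-0.7 -0.2 -0.6] 0.007503313753628756 tilt 0.07 yaw -72.75
w [ 0.0004  0.054  -0.0104]
y [-0.0536  0.0534 -0.0104]
r [ 0.0009 -0.     -0.0105]
```

View pics/sc4.png

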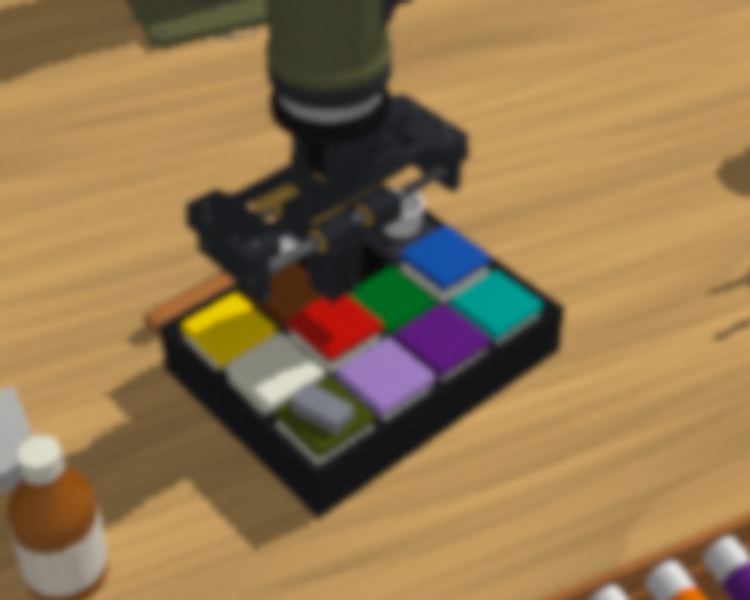

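Yellow at (230,330) and white are level, and red is directly below the fingers. The gripper body stays about 40 mm above the dipper's top. Pressing red.

Emit:
carry_out:
  commands:
    - [0,0,0.012,0,0,0]
    - [0,0,0.022,0,0,0]
    - [0,0,0.027,0,0,0]
    - [0,0,0.03,0,0,0]
    - [0,0,0.033,0,0,0]
    - [0,0,0.036,0,0,0]
    - [0,0,0.039,0,0,0]
    - [0,0,0.04,0,0,0]
    - [0,0,0.041,0,0,0]
    - [0,0,0.042,0,0,0]

```text
clock: 8.05
tool_pos: [0.5848, -0.1111, 0.0503]
eef_rot: [0.989, 0.15, -0.0, 0.0]
contact_force: [-9.3, -0.1, 32.0]
opening: 0.006
```

Red hit its stop at 32 N, z = 0.050. I lift straight up and back away.

Emit:
carry_out:
  commands:
    - [0,0,-0.01,0,0,0]
    - [0,0,-0.03,0,0,0]
    - [0,0,-0.065,0,0,0]
    - [0,0,-0.11,0,0,0]
    - [0,0,-0.15,0,0,0]
    - [0,0,-0.19,0,0,0]
    - [-0.04,0.01,-0.2,0,0,0]
    - [-0.085,0.02,-0.2,0,0,0]
    - [-0.13,0.03,-0.2,0,0,0]
    - [-0.15,0.035,-0.2,0,0,0]
    - [-0.15,0.035,-0.2,0,0,0]

```text
clock: 9.15
tool_pos: [0.4498, -0.1907, 0.248]
eef_rot: [0.989, 0.148, -0.0, 0.001]
contact_force: [1.2, 0.2, 0.1]
opening: 0.005
```

```bash
python3 st.py; python3 - <<'E'
from plant import r
from h import *
q=r.snapshot("scene");cv2.imwrite("pics/sc5.png",cv2.resize(q["img"][150:350,150:400],None,fx=3,fy=3))
for l in ["dipper","eraser","pot_white_top","pot_yellow_top","pot_red_top","pot_blue_top"]:
    print(l,[(np.round(d["xyz"],4).tolist(),round(d["p"],2)) for d in r.spot_point(q,l)[:1]])
E
```

```text
9.15 [ 0.4498 -0.1907  0.248 ] [1.2 0.2 0.1] 0.0050097846689170205 tilt 0.08 yaw -73.03
w [0.1533 0.0175 0.1479]
y [0.0994 0.0172 0.1479]
r [ 0.1536 -0.0365  0.1478]
dipper [([0.4971, -0.0189, 0.0486], 0.66)]
eraser [([0.6543, -0.1471, 0.0523], 0.65)]
pot_white_top [([0.596, -0.1645, 0.0518], 0.73)]
pot_yellow_top [([0.5508, -0.1761, 0.0485], 0.65)]
pot_red_top [([0.5853, -0.11, 0.0528], 0.72)]
pot_blue_top [([0.5542, -0.0061, 0.0584], 0.6)]
```

View pics/sc5.png

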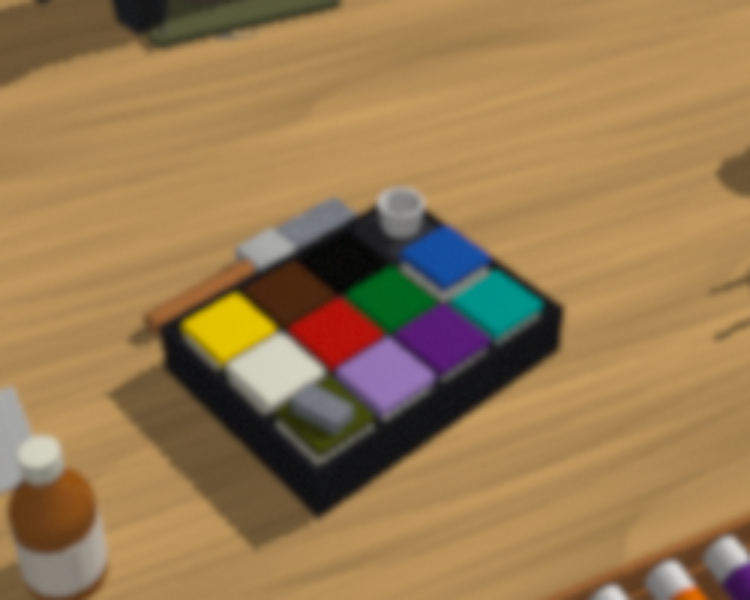

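White (275,372), yellow (230,328) and red (337,332) are level. Blue (445,257) still stands up, and the dipper and eraser have not moved.

```bash
python3 -c "
from plant import r
print(r.finish_job())"
```

```text
the job is handed in; nothing more can be done
None
```

I pressed the white, yellow and red pots home in that order with the closed fingertips, then lifted the arm clear and handed the job in at about 9 s.

- **Pressed pots:** each one hit a hard stop with the fingertips at about 50 mm, at 26 N for white, 34 N for yellow and 32 N for red. The last picture shows all three level with their neighbours, and the network puts their lids at 48 to 53 mm.
- **Blue pot:** it still stands up, at about 58 mm.
- **Loose things:** the network has the dipper and eraser within about 5 mm of where they were, which is its own accuracy. I did not re-measure the brush, knife, jar, pencil pot, varnish or cone; the arm only passed well above or clear of them.
- **Disagreement:** the top and scene cameras differed by about 3 mm on where the box is. I used the combined fit, which the wrist picture confirmed.

No check failed.

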